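# Hang the glass-rod rest level on the torch stand

### The arm

A 6-joint arm with a two-finger parallel gripper is mounted at the origin on the work surface. World frame = base frame: x ahead of the robot, y to its left, z up, the work surface at z = 0. Lengths are in m, angles in rad, forces in N, time in s.
With the tool pointing down it reaches from about 0.35 to 0.975 m from the base axis. Payload 4.9 kg.
Tool frame: the origin (TCP) lies at the very end of the fingers, on their centre line; the grasp point (between the pads) lies 19 mm behind it (ctrl.grip_point_offset is the distance from the TCP to the grasp point, in m); z points along the fingers, y is the line along which they close (so a half turn about z gives the same grasp; the last joint's range is limited). The gripper opens to 85 mm and grips with 20 to 120 N. Pads are 22 mm wide; open, the fingers measure 114 mm over their backs; the gripper's body (76 mm by 85 mm) begins 54 mm behind the grasp point. The pads swing forward as they close: fully open they stand 13 mm farther back than shut.
Start: joints at [1.136, 0.053, 1.613, -0, 1.476, -0.119], TCP at [0.194, 0.594, 0.231] pointing down, gripper open.
Joint ranges: [-3.01, 3.01], [-1.01, 2.22], [0.06, 2.58], [-1.02, 4.17], [0.09, 2.62], [-3.14, 3.14]. Speed limits (rad/s): [2.57, 2.57, 3.14, 3.14, 3.14, 3.14].

### API

Orientations are given as a rotation vector (axis times angle).
In Python, from station import ctrl gives the robot as it stands.
- The arm moves only by the tool send_rows, never from a script. Its argument "rows" is a list of rows, each a list of 3 entries, a list of its own where there are three numbers: the finger opening in cm, from 0 to 8.54, then the shift along the tool's x, y, z in cm, then the turn about the tool's z in degrees. A call has 1 to 10 rows; each row shifts and turns the commanded pose from where the row before left it, along the tool's axes as they then stand; what a row does not reach is not made up. A row lasts 1/8 s, in which the tool goes at most 62.5 mm and 10.7 degrees, less where a joint would pass 70% of its speed; a pose out of reach is approached as far as the arm can. A call with a gripper value outside its range is refused whole. The fingers move at their own pace and stop on an object; "newtons" is the grip in N (left out, the last holds). Time passes only in rows, so rows that do not move let the fingers close. It gives the time, the measured TCP pose, the force, the opening and the grip force at its end, in the units of the state.
- ctrl.get_obs(): the state, without advancing time (a new reading comes with each control period).
- ctrl.get_image(name): name is "side" or "top"; returns a dict with "frame" (480x640x3 uint8, red, green, blue), "range_z" (480x640 float32, m along the optical axis (not along the pixel's ray), 0 where there is no reading), "fx", "fy", "cx", "cy" (pixels), "k1" (the pictures are not rectified: a ray, as slopes to the right and down, at radius r is drawn at 1 + k1 r^2 times it, then the intrinsics apply), "cam_to_world" (4x4, takes a point from camera to world coordinates). Camera axes: x right, y down, z forward; pixel columns grow to the right and rows downward; lengths in m; the calibration is good to about 2 mm. A picture is of the moment at which its call begins.
- ctrl.finish_job(): hands the job in; it is judged then, once.
The state is a dict: "t": time; "q": joint angles; "dq": joint speeds; "effort": joint torques, N m; "tool_pos": TCP position; "tool_rot": TCP orientation; "contact_force": force on the tool from outside, world axes, zero at the start; "wrist_torque": the same for the moment, N m; "opening": finger opening in m; "grip_force": force on a finger pad.
Only numpy, scipy, OpenCV 4.12 (cv2) and the standard library are available. Lean on these libraries where they do the work, as an engineer would, in place of code of your own. Each camera call takes 0.05 s, during which the arm holds its last target. There are 200 camera calls.

### The job

Lift the L-shaped aluminium rod rest out of its wooden rack and hang it on the brass peg of the torch stand by the one of its four holes that makes its long top edge hang level, so that glass rods laid on it will not roll off. The peg's height is only roughly known: feel for it gently, never force anything against the stand, seat the rest behind the peg's head, let go, and leave the tin, the bottle and the orange band where they are.

Things in the scene. Friction and masses are not known exactly. Their poses are not given: they have to be found in the camera images.
- rest_centre (a point): centre of the long arm of the rod rest, a loose upright L-plate of even 8 mm bare aluminium, about 0.36 kg. Axes: x through the thickness, y along the long arm towards the leg, z up when level. From this point the arm spans y -90 to +90 mm, z -28 to +28; the leg y +45 to +90, z -28 to -178. A rod stop 8 x 8 x 8 mm stands on the top edge at each end; between them it is free to pinch
- rest: the same rod rest as a whole; origin on the line of the holes, 6 mm below rest_centre, same axes. Its four round through holes are 16 mm in diameter. Hung by a hole, it swings until its centre of gravity is below that hole; only one hole leaves it level, the others leave it tilted more than 30 degrees
- hole_a (a point): centre of the first hole of the rest, half-way through the plate, at y = -43 mm along the arm; axes as rest_centre
- hole_b (a point): centre of the second hole, at y = -8 mm; axes as rest_centre
- hole_c (a point): centre of the third hole, at y = +27 mm; axes as rest_centre. All four holes lie 34 mm below the top edge and 22 mm above the lower edge of the long arm
- hole_d (a point): centre of the fourth hole, at y = +62 mm, above the leg; axes as rest_centre
- stand: torch stand, fixed to the bench, rigid: round dark foot 110 mm wide, 12 mm high; sleeve 28 mm wide with brass clamp 36 mm wide up to 128 mm; above it a steel post 19 mm wide, ending in a black block 24 x 24 mm, 14 mm high, with a brass peg pointing along -x. Origin: foot's underside, on the post's axis; z up. It must not be pushed with 25 N or more
- stand_neck (a point): point at bench level straight below the middle of the peg's neck; axes as the stand. The neck, 8 mm in diameter, reaches from the block 12 mm behind this point (+x) to 12 mm before it; then the head, 12 mm in diameter, to 24 mm before it, its last 5 mm tapering to 6 mm. The peg's height differs each time and is not measured: axis 208 to 232 mm above the bench, block's top 7 mm above the axis
- rack: wooden rack fixed to the bench, foot 100 x 140 x 10 mm. Two forks at y = -65 and +36 mm carry the rest by the lower edge of its long arm, 165 mm above the bench, in slots 11.6 mm wide; prongs 24 mm over all in x, 10 mm in y, reach 177 mm. Origin at bench level under the middle of the long arm; x through the rest, y along it, z up
- tin: bystander: steel tin, 72 mm wide, 75 mm high, origin at the centre of its underside
- flask: bystander: amber glass bottle with black cap, 48 mm wide, 110 mm high, origin at the centre of its underside
- band: bystander: orange plastic ring, 68 mm wide, 12 mm high, lying flat, origin at the centre of its underside
Things that resemble listed ones, but are neither listed nor needed, are in the scene too. Of the things shaped like the rest, the aluminium one is meant.

How it is judged:
On the way, in this order (a step that is already met when the one before it is completed fails the run):
1. the rest is lifted clear of the rack (distance of hole_c from where it was at the start of the episode above 0.03 m and contact force between rest and rack below 0.01 N), for 0.1 s.
2. the balance hole is threaded over the peg, behind its head (horizontal distance between hole_c and stand_neck below 0.013 m and z of hole_c in the frame of stand between 0.196 and 0.2325 m), for 0.1 s.
At the end, for the whole second after the job is handed in: The rest hangs on the peg's neck by its third hole (hole_c within 13 mm of the middle of the neck seen from above, and at peg height), its weight on the stand, its long edge level and its plate upright within 0.1 rad (about 6 degrees), at rest and let go (all of step 2 and angle between rest_centre's own z axis and vertical below 0.1 rad and contact force between rest and stand above 1 N and linear speed of rest below 0.03 m/s and angular speed of rest below 0.3 rad/s); the robot touches nothing.
It fails at once if the stand is loaded or knocked with more than 25 N (contact force between stand and anything else above 25 N).
It fails at once if the tin is moved more than 20 mm (distance of tin from where it was at the start of the episode above 0.02 m).
It fails at once if the bottle is moved more than 20 mm (distance of flask from where it was at the start of the episode above 0.02 m).
It fails at once if the orange band is moved more than 20 mm (distance of band from where it was at the start of the episode above 0.02 m).
It also fails if it takes over 61 s, if anything falls off the work surface, if the arm or the gripper's body presses on something with over 40 N, if the wrist force passes 120 N, or if a joint passes its speed limit or range.

## Working session

There is one attempt and no reset: what is moved stays moved. The work goes in short steps, Python scripts to look and compute and a tool call to move; the robot and the scene stay as the last step left them, time stands still between calls to the robot, and variables do not carry over. Pictures are saved under pics/ and viewed, at most 10 in all, crops included, and the job is handed in when it is done.

Besides the shell and the picture viewer there is one more tool, called after "Request:" in YAML: its name, and indented under it one key for each argument. send_rows: Moves the arm, as the interface text tells. Its arguments: {"type":"object","properties":{"rows":{"type":"array","items":{"type":"array"}},"newtons":{"type":"number"}},"required":["rows"]}

```bash
mkdir -p pics; cat > h.py <<'E'
import numpy as np,cv2
from station import ctrl
from scipy.spatial.transform import Rotation as R
def grab(n):
    d=ctrl.get_image(n); np.savez(f'{n}.npz',**d); return d
def cloud(d):
    v,u=np.mgrid[0:480,0:640]; K=np.array([[d['fx'],0,d['cx']],[0,d['fy'],d['cy']],[0,0,1.]])
    p=cv2.undistortPointsIter(np.stack([u,v],-1).reshape(-1,1,2).astype(float),K,np.array([float(d['k1']),0,0,0]),None,None,(3,40,1e-10)).reshape(480,640,2)
    z=d['range_z']; P=np.concatenate([p*z[...,None],z[...,None],np.ones((480,640,1))],-1)@d['cam_to_world'].T
    P=P[...,:3]; P[z==0]=np.nan; return P
E
python3 - <<'E'
from h import *
for n in('side','top'):
    d=grab(n); cv2.imwrite(f'pics/{n}0.png',d['frame'][...,::-1]); print(n,d['fx'],d['k1'],np.round(d['cam_to_world'],3).tolist())
o=ctrl.get_obs(); print(o['t'],o['tool_pos'],o['tool_rot'],o['contact_force'],R.from_rotvec(o['tool_rot']).as_matrix().round(3).tolist())
E
```

```text
side 458.62525352823076 0.005253192684159624 [[0.991, -0.1, 0.086, 0.442], [-0.132, -0.671, 0.73, -0.681], [-0.015, -0.735, -0.678, 0.767], [0.0, 0.0, 0.0, 1.0]]
top 537.3734731022331 0.05156335374639726 [[0.015, -0.983, 0.181, 0.325], [-0.999, -0.01, 0.03, -0.017], [-0.028, -0.182, -0.983, 1.292], [0.0, 0.0, 0.0, 1.0]]
0.1 [0.19385578 0.59357224 0.2301623 ] [-4.93842670e-01 -3.10201663e+00  2.88481634e-03] [ 0.46584765  1.2830903  -0.43885787] [[-0.951, 0.311, -0.001], [0.311, 0.951, -0.002], [0.0, -0.002, -1.0]]
```

View pics/side0.png

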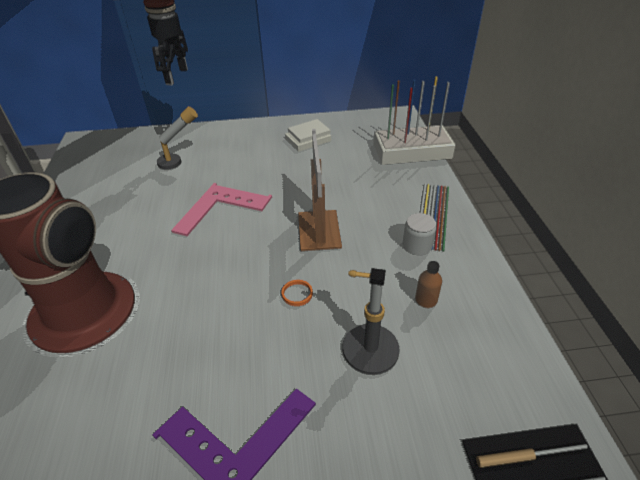

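View pics/top0.png

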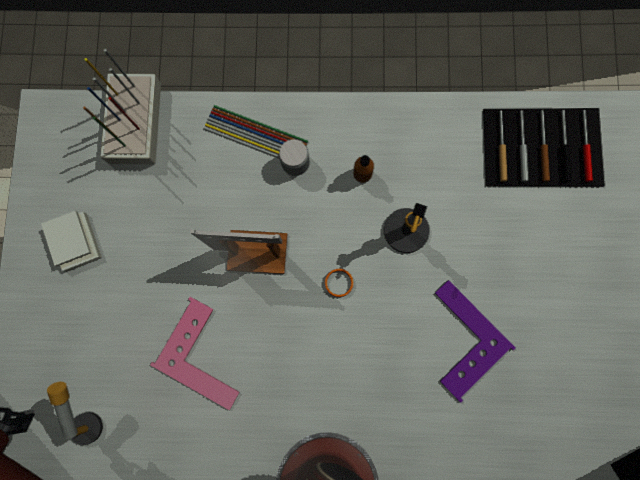

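The side view shows the aluminium rest edge-on in the rack (~(317,175)) and the stand with its block at (377,277) and peg tip at (350,273). In the top view the rest's edge runs from (195,233) to (280,240), and the stand's block is near (419,212). The pink and purple L-plates are decoys.

```bash
python3 - <<'E'
from h import *
for n,boxes in(('top',{'rest':(185,225,300,275),'stand':(380,195,435,255),'band':(318,265,360,300),'tin':(275,135,312,178),'flask':(350,150,380,185)}),('side',{'rest':(295,120,345,255),'stand':(340,255,400,372)})):
    d=dict(np.load(n+'.npz')); P=cloud(d); f=d['frame']
    for k,(a,b,c,e) in boxes.items():
        p=P[b:e,a:c].reshape(-1,3); col=f[b:e,a:c].reshape(-1,3)
        print(n,k)
        for lo,hi in((.005,.02),(.02,.1),(.1,.15),(.155,.18),(.18,.2),(.2,.21),(.21,.22),(.22,.23),(.23,.25)):
            m=(p[:,2]>lo)&(p[:,2]<=hi)
            if m.sum()>3: print(' z',lo,hi,m.sum(),np.percentile(p[m],[3,50,97],axis=0).round(4).tolist())
    b=(295,120,345,255) if n=='side' else (185,225,300,275)
    q=P[b[1]:b[3],b[0]:b[2]].reshape(-1,3); m=(q[:,2]>.205)&(q[:,2]<.235)
    e=q[m]; c=np.median(e,0); w=e[np.abs(e-c).max(1)<.12]
    vx,vy,x0,y0=cv2.fitLine(w[:,:2].astype(np.float32),cv2.DIST_HUBER,0,.001,.001).ravel()
    t=(w[:,:2]-[x0,y0])@[vx,vy]; print('line',n,vx,vy,x0,y0,t.min(),t.max(),'ends',[x0+vx*t.min(),y0+vy*t.min()],[x0+vx*t.max(),y0+vy*t.max()])
for n,(a,b,c,e) in(('side',(290,110,345,255)),('side',(335,250,405,375)),('top',(185,220,300,280)),('top',(375,190,440,260))):
    d=np.load(n+'.npz')['frame'][b:e,a:c,::-1]; s=400/max(d.shape[:2])
    d=cv2.resize(d,None,fx=s,fy=s,interpolation=cv2.INTER_CUBIC); x=np.zeros((400,400,3),np.uint8); x[:d.shape[0],:d.shape[1]]=d[:400,:400]
    globals().setdefault('T',[]).append(x)
cv2.imwrite('pics/crop.png',cv2.resize(np.vstack([np.hstack(T[:2]),np.hstack(T[2:])]),(600,600)))
E
```

```text
top rest
 z 0.005 0.02 1777 [[0.4825, 0.1091, 0.0055], [0.5166, 0.1798, 0.0104], [0.581, 0.3033, 0.0156]]
 z 0.02 0.1 233 [[0.5166, 0.1227, 0.0224], [0.5312, 0.2241, 0.0602], [0.5413, 0.2784, 0.0977]]
 z 0.1 0.15 144 [[0.5166, 0.1227, 0.1014], [0.5303, 0.2268, 0.1255], [0.5338, 0.2782, 0.1493]]
 z 0.155 0.18 169 [[0.5169, 0.1037, 0.1571], [0.5271, 0.2063, 0.1719], [0.5326, 0.275, 0.1793]]
 z 0.18 0.2 146 [[0.5227, 0.103, 0.1802], [0.528, 0.1921, 0.1864], [0.5324, 0.275, 0.199]]
 z 0.2 0.21 79 [[0.5236, 0.1073, 0.2005], [0.5275, 0.1838, 0.206], [0.5321, 0.2751, 0.2095]]
 z 0.21 0.22 139 [[0.5241, 0.1038, 0.2104], [0.53, 0.1885, 0.2183], [0.5377, 0.2733, 0.2199]]
 z 0.22 0.23 279 [[0.5245, 0.1084, 0.2202], [0.5318, 0.1929, 0.2221], [0.5379, 0.2753, 0.2282]]
 z 0.23 0.25 18 [[0.5256, 0.1019, 0.2303], [0.5312, 0.1081, 0.2312], [0.5397, 0.2791, 0.2334]]
top stand
 z 0.005 0.02 1345 [[0.5377, -0.2343, 0.0057], [0.579, -0.1753, 0.0118], [0.6399, -0.1327, 0.0167]]
 z 0.02 0.1 78 [[0.5734, -0.1904, 0.0224], [0.577, -0.1768, 0.0529], [0.5908, -0.1716, 0.0919]]
 z 0.1 0.15 115 [[0.5722, -0.2011
[... 2466 characters left out ...]
8 106 [[0.5785, -0.1949, 0.1561], [0.585, -0.1929, 0.1674], [0.5952, -0.1854, 0.1789]]
 z 0.18 0.2 87 [[0.5786, -0.195, 0.1804], [0.5855, -0.1928, 0.1896], [0.5949, -0.1865, 0.199]]
 z 0.2 0.21 47 [[0.5517, -0.2004, 0.2005], [0.5822, -0.1948, 0.2078], [0.594, -0.1779, 0.2098]]
 z 0.21 0.22 306 [[0.5444, -0.1982, 0.2105], [0.5804, -0.1821, 0.2167], [0.5981, -0.1722, 0.2194]]
 z 0.22 0.23 5 [[0.5842, -0.1967, 0.22], [0.5909, -0.1891, 0.22], [0.5968, -0.1835, 0.2214]]
line side 0.045886092 0.99894667 0.53184724 0.19125523 -0.09353470001641806 0.08890100558642201 ends [np.float64(0.5275552967009841), np.float64(0.0978190499274755)] [np.float64(0.5359265582519193), np.float64(0.2800625899296931)]
```

View pics/crop.png

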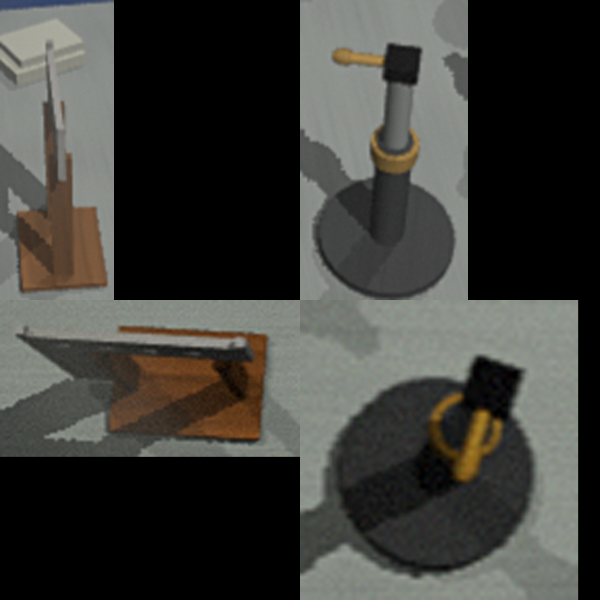

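The crops confirm the leg is at the +y end, with the peg pointing roughly along −x. Next I fit both accurately.

```bash
cat > fit.py <<'E'
from h import *
def rect(p): 
    r=cv2.minAreaRect((p[:,:2]*1000).astype(np.float32)); return np.round(r[0],1),np.round(r[1],1),round(r[2],1)
def stand(d,P):
    f=d['frame'].astype(int); reg=(np.abs(P[...,0]-.57)<.05)&(np.abs(P[...,1]+.182)<.05)&(P[...,2]>.2)&(P[...,2]<.25)
    br=reg&(f[...,0]-f[...,2]>40); bl=reg&(f.max(-1)<60)
    return P[br],P[bl]
E
python3 - <<'E'
from fit import *
for n in('top','side'):
    d=dict(np.load(n+'.npz')); P=cloud(d); b,k=stand(d,P)
    b=b[b[:,0]<.572]
    for q in (b,): 
        l=cv2.fitLine(q[:,:2].astype(np.float32),cv2.DIST_HUBER,0,.001,.001).ravel(); s=np.sign(l[0])
        print(n,'peg yaw deg',np.degrees(np.arctan2(l[1]*s,l[0]*s)),'at',l[2:],'x rng',np.percentile(q[:,0],[0,2,50,100]),'zpct',np.percentile(q[:,2],[5,50,90,98]),len(q))
    t=k[k[:,2]>np.percentile(k[:,2],50)-.004]; print(' block n',len(t),rect(t),'ztop',np.percentile(k[:,2],[20,50,80,95]))
    foot=P[(np.abs(P[...,0]-.587)<.07)&(np.abs(P[...,1]+.182)<.07)&(P[...,2]>.009)&(P[...,2]<.0145)&(d['frame'].max(-1)<90)]
    c,r=cv2.minEnclosingCircle((foot[:,:2]*1000).astype(np.float32)); print(' foot',c,r)
    m=(np.abs(P[...,0]-.53)<.02)&(np.abs(P[...,1]-.19)<.1)
    e=P[m&(P[...,2]>.2185)&(P[...,2]<.224)]; l=cv2.fitLine(e[:,:2].astype(np.float32),cv2.DIST_HUBER,0,.001,.001).ravel()
    print(' top edge dir',l[:2],'x at .19',l[2]+(.19-l[3])*l[0]/l[1],'yrange',np.percentile(e[:,1],[0,1,99,100]),len(e),np.median(e[:,2]))
    st=P[m&(P[...,2]>.2255)&(P[...,2]<.235)]
    for sg in(-1,1):
        s=st[(st[:,1]-.19)*sg>0]
        if len(s): print(' stop',sg,len(s),s.mean(0),s.min(0),s.max(0))
    lg=P[m&(P[...,2]>.06)&(P[...,2]<.15)&(P[...,1]>.22)]; print(' leg',len(lg),np.percentile(lg,[2,50,98],axis=0).round(4).tolist() if len(lg) else '')
E
```

```text
top peg yaw deg -20.09809 at [ 0.55580413 -0.174339  ] x rng [0.54280372 0.54315018 0.55495043 0.57066632] zpct [0.21148563 0.21459228 0.21782721 0.21925162] 65
 block n 129 (array([ 570.2, -178. ]), array([22.3, 59.4]), 70.5) ztop [0.21558349 0.21795207 0.21951782 0.22105053]
 foot (586.8325805664062, -183.55918884277344) 55.609580993652344
 top edge dir [0.048303  0.9988327] x at .19 0.53150296 yrange [0.11089226 0.11134625 0.27120192 0.27331342] 291 0.22121836095365
 stop -1 20 [0.52775323 0.10807099 0.22955952] [0.52333439 0.10187484 0.22557272] [0.53341285 0.16550855 0.23392774]
 stop 1 26 [0.53540724 0.26424998 0.22855669] [0.53178069 0.19821225 0.22560415] [0.54060756 0.28078167 0.23295695]
 leg 196 [[0.5214, 0.223, 0.0632], [0.5313, 0.2454, 0.1059], [0.5407, 0.2792, 0.149]]
side peg yaw deg -14.451647 at [ 0.55628365 -0.17762524] x rng [0.5430937  0.54352877 0.55525139 0.57197154] zpct [0.21192204 0.2147654  0.21671217 0.21824076] 88
 block n 168 (array([ 587.6, -186.3]), array([26.3, 22.7]), 70.8) ztop [0.21321917 0.21749949 0.21840505 0.21960295]
 foot (587.4699096679688, -184.9931182861328) 55.577388763427734
 top edge dir [0.05148275 0.99867386] x at .19 0.53209513 yrange [0.09894744 0.09973963 0.27279883 0.27488281] 150 0.22088902212755362
 stop -1 13 [0.52761626 0.10275    0.22847918] [0.52375658 0.09850089 0.22653908] [0.53128273 0.10899737 0.23150865]
 stop 1 11 [0.53672846 0.27524335 0.2278313 ] [0.53307712 0.27129005 0.22646701] [0.5404145  0.28014684 0.22916837]
 leg 91 [[0.5221, 0.2203, 0.0668], [0.5257, 0.2231, 0.1212], [0.5363, 0.2273, 0.1493]]
```

```bash
cat > go.py <<'E'
from h import *
def to(x,y,z,yaw):
    "remaining shift in tool axes (cm) after turning; yaw=deg of tool y in world"
    o=ctrl.get_obs(); M=R.from_rotvec(o['tool_rot']).as_matrix(); a=np.degrees(np.arctan2(M[1,1],M[0,1]))
    turn=(a-yaw+180)%360-180; c,s=np.cos(np.radians(yaw)),np.sin(np.radians(yaw)); T=np.array([[-s,c,0],[c,s,0],[0,0,-1]])
    print('t %.2f turn %.2f shift cm'%(o['t'],turn),(T@(np.array([x,y,z])-o['tool_pos'])*100).round(2),'z axis',M[:,2].round(4),'F',np.round(o['contact_force'],2),'op',o['opening'],'q',np.round(o['q'],2))
E
python3 -c "
from go import *
to(.5317,.1877,.199,-2.8)"
```

```text
t 0.10 turn 74.71 shift cm [-38.89  35.73   3.12] z axis [-8.0e-04 -1.7e-03 -1.0e+00] F [ 0.47  1.28 -0.44] op 0.08540494210549476 q [ 1.14  0.05  1.61 -0.    1.48 -0.12]
```

Request:
send_rows:
  rows:
    - [5, [0, 0, -1], 10.67]
    - [5, [0, 0, -1], 10.67]
    - [5, [0, 0, -1], 10.67]
    - [5, [0, 0, -1], 10.67]
    - [5, [0, 0, -1], 10.67]
    - [5, [0, 0, -1], 10.67]
    - [5, [0, 0, -1], 10.67]

```text
t: 0.98
tool_pos: [0.194, 0.5938, 0.3009]
tool_rot: [2.281, 2.159, -0.002]
contact_force: [0.1, -0.3, 0.7]
opening: 0.0497
grip_force: 0.0
```

```bash
python3 -c "
from go import *
to(.5317,.1877,.27,-2.8)"
```

```text
t 0.97 turn -0.34 shift cm [-38.91  35.71   3.09] z axis [-5.0e-04 -1.1e-03 -1.0e+00] F [ 0.15 -0.29  0.69] op 0.049683293195364096 q [ 1.14  0.02  1.53 -0.    1.59  1.19]
```

Request:
send_rows:
  rows:
    - [5, [-3.89, 3.57, 0], 0]
    - [5, [-3.89, 3.57, 0], 0]
    - [5, [-3.89, 3.57, 0], 0]
    - [5, [-3.89, 3.57, 0], 0]
    - [5, [-3.89, 3.57, 0], 0]
    - [5, [-3.89, 3.57, 0], 0]
    - [5, [-3.89, 3.57, 0], 0]
    - [5, [-3.89, 3.57, 0], 0]
    - [5, [-3.89, 3.57, 0], 0]
    - [5, [-3.89, 3.57, 0], 0]

```text
t: 2.22
tool_pos: [0.5325, 0.1866, 0.3008]
tool_rot: [-2.275, -2.166, 0.001]
contact_force: [0.3, -0.1, 0.1]
opening: 0.0498
grip_force: 0.0
```

Request:
send_rows:
  rows:
    - [5, [0, 0, 1], 0]
    - [5, [0, 0, 0], 0]
    - [5, [0, 0, 0], 0]

```text
t: 2.6
tool_pos: [0.531, 0.1892, 0.2911]
tool_rot: [-2.273, -2.168, 0.001]
contact_force: [0.1, 0.3, 0.3]
opening: 0.0499
grip_force: 0.0
```

```bash
python3 -c "
from go import *
to(.5317,.1877,.199,-2.8)"
```

```text
t 2.60 turn 0.11 shift cm [-0.15  0.08  9.21] z axis [-6.e-04  1.e-04 -1.e+00] F [0.13 0.3  0.3 ] op 0.04985675121163055 q [ 0.21 -0.12  1.68  0.    1.58  0.26]
```

Request:
send_rows:
  rows:
    - [5, [-0.1, 0.05, 2.5], 0]
    - [5, [0, 0, 2.5], 0]
    - [5, [0, 0, 2.5], 0]
    - [5, [0, 0, 1.7], 0]
    - [5, [0, 0, 0], 0]
    - [5, [0, 0, 0], 0]

```text
t: 3.35
tool_pos: [0.5327, 0.1876, 0.2006]
tool_rot: [2.273, 2.167, 0.002]
contact_force: [0.2, -0.0, 0.4]
opening: 0.05
grip_force: 0.0
```

```bash
python3 - <<'E'
from go import *
to(.5317,.1877,.199,-2.8)
d=grab('side'); t=grab('top')
a=cv2.resize(d['frame'][100:260,260:400,::-1],(420,480)); b=cv2.resize(t['frame'][190:310,180:290,::-1],(380,480)); cv2.imwrite('pics/g1.png',np.hstack([a,b]))
E
```

```text
t 3.35 turn 0.05 shift cm [ 0.01 -0.1   0.16] z axis [ 1.8e-03  4.0e-04 -1.0e+00] F [ 0.17 -0.02  0.39] op 0.04998123454006055 q [ 0.21 -0.07  1.79 -0.    1.42  0.25]
```

View pics/g1.png

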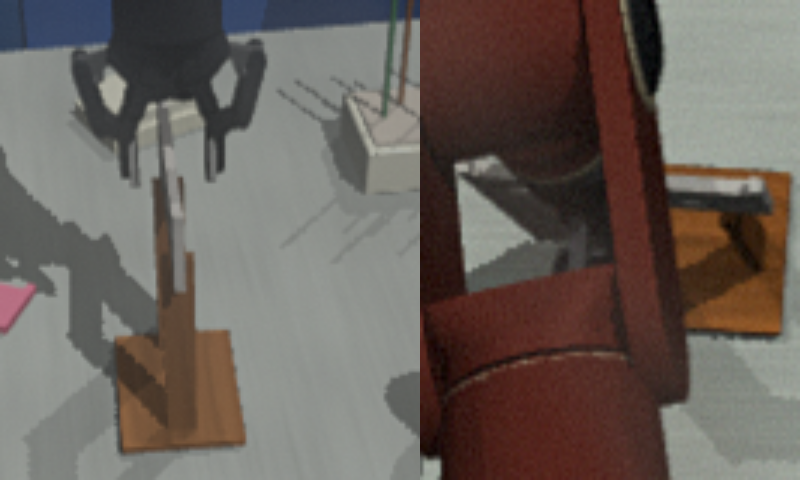

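The fingers straddle the plate evenly: pads at about (125,165) and (213,165) in the left crop, plate at (168,160). Closing.

Request:
send_rows:
  rows:
    - [2, [0, 0, 0.1], 0]
    - [1.2, [0, 0, 0], 0]
    - [0.5, [0, 0, 0], 0]
    - [0.5, [0, 0, 0], 0]
    - [0.5, [0, 0, 0], 0]
    - [0.5, [0, 0, 0], 0]
    - [0.5, [0, 0, 0], 0]
  newtons: 30

```text
t: 4.32
tool_pos: [0.5323, 0.1872, 0.1986]
tool_rot: [2.275, 2.167, 0.0]
contact_force: [-2.0, -0.2, 3.4]
opening: 0.0071
grip_force: 32.6
```

Request:
send_rows:
  rows:
    - [0.3, [0, 0, 0], 0]
    - [0.3, [0, 0, 0], 0]
    - [0.3, [0, 0, 0], 0]
  newtons: 90

```text
t: 4.7
tool_pos: [0.5324, 0.1872, 0.1989]
tool_rot: [2.274, 2.167, 0.001]
contact_force: [-1.1, -0.7, 4.3]
opening: 0.0064
grip_force: 89.4
```

Request:
send_rows:
  rows:
    - [0.3, [0, 0, -0.3], 0]
    - [0.3, [0, 0, -0.5], 0]
    - [0.3, [0, 0, -1], 0]
    - [0.3, [0, 0, -1.2], 0]
    - [0.3, [0, 0, -1.5], 0]
    - [0.3, [0, 0, -1.5], 0]
    - [0.3, [0, 0, 0], 0]
    - [0.3, [0, 0, 0], 0]
    - [0.3, [0, 0, 0], 0]

```text
t: 5.82
tool_pos: [0.5318, 0.1871, 0.2573]
tool_rot: [-2.274, -2.166, 0.002]
contact_force: [0.2, -0.1, -3.7]
opening: 0.0062
grip_force: 88.3
```

```bash
python3 - <<'E'
from go import *
# target grip: neck, standoff s before, grip at rest y g relative to hole_c -29mm
yaw=-19.5; c,s=np.cos(np.radians(yaw)),np.sin(np.radians(yaw))
p=np.array([.5645,-.1766])-.055*np.array([c,s])-.029*np.array([-s,c]); print(p)
to(p[0],p[1],.259,yaw)
d=grab('side'); cv2.imwrite('pics/g2.png',cv2.resize(d['frame'][80:280,230:430,::-1],(600,600)))
E
```

```text
[ 0.50297432 -0.18557723]
t 5.83 turn 16.72 shift cm [-36.09   9.72  -0.17] z axis [-1.7e-03 -4.0e-04 -1.0e+00] F [ 0.16 -0.07 -3.72] op 0.006244056983220075 q [ 0.21 -0.11  1.73 -0.    1.52  0.25]
```

View pics/g2.png

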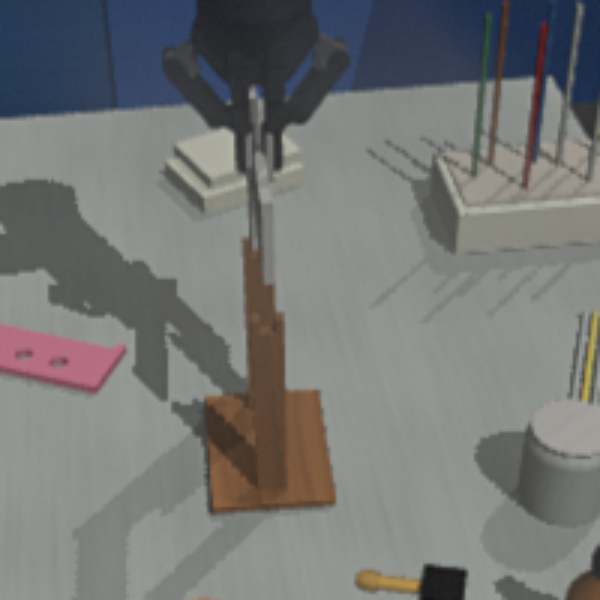

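The rest is lifted clear and carries its full 3.7 N weight; the peg is at about (390,582) in the crop. Backing off −x, then going over to the stand.

Request:
send_rows:
  rows:
    - [0.3, [0, -3, 0], 0]
    - [0.3, [0, -4, 0], 0]
    - [0.3, [0, -3, 0], 0]
    - [0.3, [-4, 0, 0], 0]
    - [0.3, [-5, 0, 0], 0]
    - [0.3, [-5, 0, 0], 0]
    - [0.3, [-5, 0, 0], 0]
    - [0.3, [-5, 0, 0], 0]
    - [0.3, [-5, 0, 0], 0]
    - [0.3, [-3, 0, 0], 0]

```text
t: 7.12
tool_pos: [0.4163, -0.1296, 0.258]
tool_rot: [2.277, 2.164, -0.0]
contact_force: [0.6, 1.0, -3.8]
opening: 0.0058
grip_force: 88.6
```

Request:
send_rows:
  rows:
    - [0.3, [0, 0, 0], 5]
    - [0.3, [0, 0, 0], 6]
    - [0.3, [0, 0, 0], 5.7]
    - [0.3, [0, 0, 0], 0]
    - [0.3, [0, 0, 0], 0]

```text
t: 7.75
tool_pos: [0.4167, -0.1275, 0.2581]
tool_rot: [-2.564, -1.815, 0.0]
contact_force: [0.5, 0.1, -3.5]
opening: 0.0061
grip_force: 88.6
```

```bash
python3 - <<'E'
from go import *
to(.50297,-.18558,.230,-19.5)
E
```

```text
t 7.75 turn 0.10 shift cm [-2.59 10.07  2.81] z axis [-3.e-04  1.e-04 -1.e+00] F [ 0.46  0.08 -3.5 ] op 0.006084670605516279 q [-0.47 -0.44  2.   -0.    1.59 -0.13]
```

Request:
send_rows:
  rows:
    - [0.3, [-1.3, 2, 1.2], 0]
    - [0.3, [-1.3, 2.5, 1.2], 0]
    - [0.3, [0, 2.5, 1.1], 0]
    - [0.3, [0, 0, 0], 0]
    - [0.3, [0, 0, 0], 0]
    - [0.3, [0, 0, 0], 0]

```text
t: 8.5
tool_pos: [0.474, -0.1753, 0.2239]
tool_rot: [2.564, 1.814, 0.001]
contact_force: [-0.1, -0.1, -4.4]
opening: 0.0058
grip_force: 88.8
```

```bash
python3 - <<'E'
from go import *
to(.50297,-.18558,.223,-19.5)
d=grab('side'); t=grab('top')
cv2.imwrite('pics/g3.png',np.hstack([cv2.resize(d['frame'][180:400,240:425,::-1],(400,476)),cv2.resize(t['frame'][170:320,330:456,::-1],(400,476))]))
o=ctrl.get_obs()['tool_pos']; yaw=np.radians(-19.5); X=np.array([np.cos(yaw),np.sin(yaw)]); Y=np.array([-X[1],X[0]])
for n,dd in(('side',d),('top',t)):
    P=cloud(dd); q=P.reshape(-1,3); a=(q[:,:2]-o[:2])@X; b=(q[:,:2]-o[:2])@Y
    w=(np.abs(a)<.012)&(np.abs(b)<.12)
    for lo,hi in((.03,.06),(.06,.15),(.15,.185),(.185,.22),(.235,.2425),(.2425,.251),(.2515,.257)):
        m=w&(q[:,2]>lo)&(q[:,2]<hi)
        if m.sum()>3: print(n,lo,m.sum(),'a',np.percentile(a[m],[3,50,97]).round(4),'b',np.percentile(b[m],[0,2,50,98,100]).round(4),'z',np.median(q[m,2]).round(4))
    m=w&(q[:,2]>.236)&(np.abs(b)>.02)&(q[:,2]<.25)
    if m.sum()>5: print(' edge slope z vs b',np.polyfit(b[m],q[m,2],1), 'a vs b',np.polyfit(b[m],a[m],1))
E
```

```text
t 8.50 turn 0.05 shift cm [-0.    3.08  0.09] z axis [ 8.e-04 -4.e-04 -1.e+00] F [-0.14 -0.1  -4.38] op 0.005804184417725244 q [-0.5  -0.24  1.89 -0.    1.48 -0.16]
side 0.03 59 a [-0.0028  0.004   0.0047] b [0.047  0.0473 0.0539 0.0918 0.0923] z 0.049
side 0.06 295 a [-0.0029  0.0042  0.0048] b [0.0459 0.0467 0.0535 0.0918 0.0939] z 0.1057
side 0.15 91 a [-0.0016  0.0044  0.0049] b [0.0469 0.047  0.0566 0.089  0.0897] z 0.162
side 0.185 296 a [-0.0022  0.0045  0.005 ] b [-0.0879 -0.0873 -0.05    0.0917  0.093 ] z 0.2045
side 0.235 99 a [-0.0108  0.0046  0.0117] b [-0.0874 -0.0871 -0.0435 -0.0058 -0.0052] z 0.2389
side 0.2425 274 a [-0.0065  0.001   0.0094] b [-0.0876 -0.0868 -0.0358  0.0074  0.0169] z 0.246
side 0.2515 64 a [-0.0104  0.      0.0107] b [-0.0869 -0.0867 -0.045   0.0059  0.0082] z 0.2537
 edge slope z vs b [0.03349386 0.24624854] a vs b [-0.00848222  0.00131661]
top 0.03 22 a [-0.0049 -0.0044 -0.0038] b [0.0553 0.056  0.0739 0.0921 0.0925] z 0.0507
top 0.06 119 a [-0.0049 -0.0043 -0.0037] b [0.0546 0.0557 0.075  0.0936 0.0945] z 0.1084
top 0.15 47 a [-0.0048 -0.0042 -0.0036] b [0.0555 0.0561 0.0741 0.093  0.0941] z 0.1674
top 0.185 126 a [-0.0048 -0.0036 -0.0022] b [-0.0741 -0.072   0.0273  0.0935  0.0946] z 0.2038
top 0.235 32 a [-0.0045 -0.0036  0.0021] b [-0.0695 -0.0676  0.0577  0.0902  0.0929] z 0.239
top 0.2425 132 a [-0.0041 -0.0005  0.0039] b [-0.0685 -0.0675  0.0586  0.0903  0.0936] z 0.2469
top 0.2515 17 a [-0.0043 -0.0008  0.0034] b [-0.0475 -0.0045  0.0913  0.0944  0.0945] z 0.2545
 edge slope z vs b [-0.00038573  0.24548367] a vs b [-0.00199818 -0.00079319]
```

View pics/g3.png

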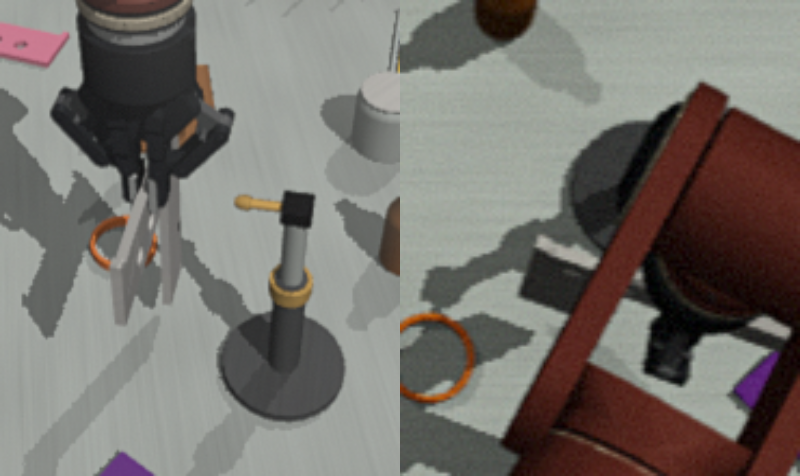

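The plate is level in the grip, spanning −87.7 to +93 mm about the TCP, so hole_c is 29.5 mm along and 12 mm below the TCP. The band is untouched.

```bash
cat >> go.py <<'E'
def peg(s=0,z=.211,neck=(.5645,-.1763),yaw=-19.5):
    c,sn=np.cos(np.radians(yaw)),np.sin(np.radians(yaw)); X=np.array([c,sn]);Y=np.array([-sn,c])
    p=np.array(neck)-s*X-.0295*Y; to(p[0],p[1],z+.012,yaw)
E
python3 -c "
from go import *
peg(.032);peg(.032)"
```

```text
t 8.60 turn 0.03 shift cm [-0.02  5.36  0.09] z axis [ 1.e-03 -6.e-04 -1.e+00] F [ 1.    0.23 -3.44] op 0.006263661538295032 q [-0.5  -0.24  1.89 -0.    1.48 -0.16]
t 8.60 turn 0.03 shift cm [-0.02  5.36  0.09] z axis [ 1.e-03 -6.e-04 -1.e+00] F [ 1.    0.23 -3.44] op 0.006263661538295032 q [-0.5  -0.24  1.89 -0.    1.48 -0.16]
```

Request:
send_rows:
  rows:
    - [0.3, [0, 2, 0], 0]
    - [0.3, [0, 2, 0], 0]
    - [0.3, [0, 1.3, 0.1], 0]
    - [0.3, [0, 0, 0], 0]
    - [0.3, [0, 0, 0], 0]

```text
t: 9.22
tool_pos: [0.5236, -0.1929, 0.2222]
tool_rot: [-2.565, -1.813, 0.001]
contact_force: [0.1, -0.3, -4.2]
opening: 0.006
grip_force: 88.8
```

```bash
python3 - <<'E'
from go import *
peg(.032)
d=grab('side'); cv2.imwrite('pics/g4.png',cv2.resize(d['frame'][230:350,290:410,::-1],(600,600),interpolation=cv2.INTER_CUBIC))
E
```

```text
t 9.22 turn 0.02 shift cm [-0.02  0.1  -0.08] z axis [-8.e-04  3.e-04 -1.e+00] F [ 0.06 -0.3  -4.16] op 0.006040562521669437 q [-0.49 -0.1   1.78 -0.    1.46 -0.15]
```

View pics/g4.png

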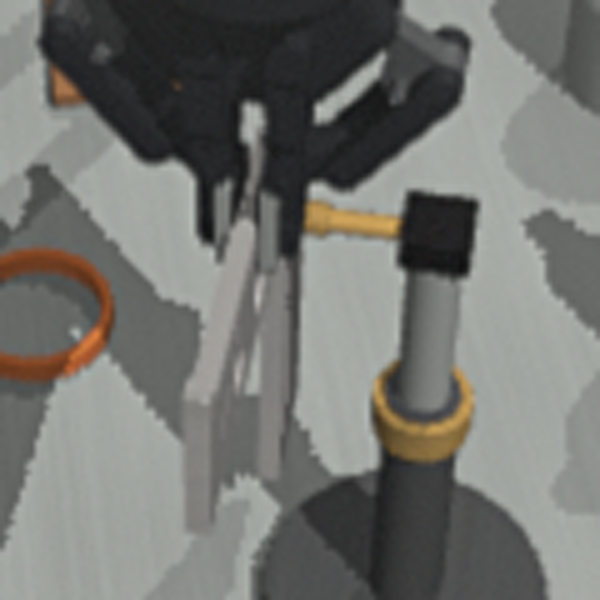

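The peg's tip (315,217) is just right of the plate. Advancing in small steps while watching the force.

Request:
send_rows:
  rows:
    - [0.3, [0, 0.2, 0], 0]
    - [0.3, [0, 0.2, 0], 0]
    - [0.3, [0, 0, 0], 0]

```text
t: 9.65
tool_pos: [0.5279, -0.1945, 0.2224]
tool_rot: [2.565, 1.814, 0.0]
contact_force: [-0.3, -0.2, -4.0]
opening: 0.006
grip_force: 88.8
```

Request:
send_rows:
  rows:
    - [0.3, [0, 0.15, 0], 0]
    - [0.3, [0, 0, 0], 0]

```text
t: 9.9
tool_pos: [0.5294, -0.195, 0.2223]
tool_rot: [-2.565, -1.814, 0.0]
contact_force: [0.1, 0.2, -3.2]
opening: 0.006
grip_force: 88.9
```

Request:
send_rows:
  rows:
    - [0.3, [0, 0.15, 0], 0]
    - [0.3, [0, 0, 0], 0]

```text
t: 10.15
tool_pos: [0.5308, -0.1955, 0.2223]
tool_rot: [-2.565, -1.814, 0.0]
contact_force: [-0.2, 0.1, -3.9]
opening: 0.0061
grip_force: 88.9
```

Request:
send_rows:
  rows:
    - [0.3, [0, 0.15, 0], 0]
    - [0.3, [0, 0, 0], 0]

```text
t: 10.4
tool_pos: [0.5322, -0.196, 0.2223]
tool_rot: [-2.565, -1.814, 0.0]
contact_force: [0.0, -0.7, -4.2]
opening: 0.0063
grip_force: 88.9
```

Request:
send_rows:
  rows:
    - [0.3, [0, 0.1, 0], 0]
    - [0.3, [0, 0, 0], 0]

```text
t: 10.65
tool_pos: [0.533, -0.1963, 0.2223]
tool_rot: [-2.565, -1.813, 0.0]
contact_force: [-0.4, -0.1, -3.5]
opening: 0.0058
grip_force: 88.8
```

Request:
send_rows:
  rows:
    - [0.3, [0, 0.1, 0], 0]
    - [0.3, [0, 0, 0], 0]

```text
t: 10.9
tool_pos: [0.534, -0.1968, 0.2223]
tool_rot: [2.565, 1.813, -0.001]
contact_force: [-1.2, -1.1, -3.3]
opening: 0.0057
grip_force: 88.9
```

Request:
send_rows:
  rows:
    - [0.3, [0, 0.1, 0], 0]
    - [0.3, [0, 0, 0], 0]

```text
t: 11.15
tool_pos: [0.5349, -0.1972, 0.2224]
tool_rot: [2.565, 1.813, -0.0]
contact_force: [-1.3, -0.8, -3.9]
opening: 0.0057
grip_force: 88.9
```

Request:
send_rows:
  rows:
    - [0.3, [-0.05, 0, 0], 0]
    - [0.3, [0, 0, 0], 0]

```text
t: 11.4
tool_pos: [0.5349, -0.1973, 0.2223]
tool_rot: [2.565, 1.814, 0.001]
contact_force: [-0.3, -0.3, -4.2]
opening: 0.0061
grip_force: 88.9
```

Request:
send_rows:
  rows:
    - [0.3, [-0.05, 0, 0], 0]
    - [0.3, [0, 0, 0], 0]

```text
t: 11.65
tool_pos: [0.5346, -0.1979, 0.2223]
tool_rot: [-2.565, -1.813, -0.0]
contact_force: [0.5, 0.3, -3.6]
opening: 0.0063
grip_force: 88.9
```

Request:
send_rows:
  rows:
    - [0.3, [0, 0.1, 0], 0]
    - [0.3, [0, 0, 0], 0]

```text
t: 11.9
tool_pos: [0.5356, -0.1982, 0.2223]
tool_rot: [-2.565, -1.814, -0.0]
contact_force: [-0.2, 0.2, -2.5]
opening: 0.0061
grip_force: 88.9
```

Request:
send_rows:
  rows:
    - [0.3, [0, 0.1, 0], 0]
    - [0.3, [0, 0, 0], 0]

```text
t: 12.15
tool_pos: [0.5365, -0.1986, 0.2223]
tool_rot: [-2.565, -1.813, 0.0]
contact_force: [0.5, -0.8, -5.0]
opening: 0.0058
grip_force: 88.9
```

Request:
send_rows:
  rows:
    - [0.3, [0, 0.1, 0], 0]
    - [0.3, [0, 0, 0], 0]

```text
t: 12.4
tool_pos: [0.5375, -0.1989, 0.2223]
tool_rot: [2.565, 1.813, 0.0]
contact_force: [-0.3, 0.1, -3.3]
opening: 0.0062
grip_force: 88.9
```

Request:
send_rows:
  rows:
    - [0.3, [0, 0.1, 0], 0]
    - [0.3, [0, 0.1, 0], 0]
    - [0.3, [0, 0, 0], 0]

```text
t: 12.78
tool_pos: [0.5394, -0.1996, 0.2223]
tool_rot: [-2.565, -1.814, -0.0]
contact_force: [-0.4, -0.5, -4.5]
opening: 0.0062
grip_force: 88.8
```

Request:
send_rows:
  rows:
    - [0.3, [0, 0.1, 0], 0]
    - [0.3, [0, 0.1, 0], 0]
    - [0.3, [0, 0, 0], 0]

```text
t: 13.15
tool_pos: [0.5413, -0.2003, 0.2223]
tool_rot: [-2.565, -1.813, -0.0]
contact_force: [-0.5, -0.4, -4.4]
opening: 0.0063
grip_force: 88.8
```

Request:
send_rows:
  rows:
    - [0.3, [0, 0.1, 0], 0]
    - [0.3, [0, 0.1, 0], 0]
    - [0.3, [0, 0, 0], 0]

```text
t: 13.52
tool_pos: [0.5431, -0.2009, 0.2223]
tool_rot: [-2.565, -1.813, 0.0]
contact_force: [-0.2, -0.4, -3.5]
opening: 0.0061
grip_force: 88.8
```

Request:
send_rows:
  rows:
    - [0.3, [0, 0.1, 0], 0]
    - [0.3, [0, 0.1, 0], 0]
    - [0.3, [0, 0.1, 0], 0]
    - [0.3, [0, 0, 0], 0]

```text
t: 14.02
tool_pos: [0.546, -0.2019, 0.2223]
tool_rot: [-2.565, -1.814, 0.0]
contact_force: [0.1, -0.2, -3.7]
opening: 0.0059
grip_force: 88.8
```

Request:
send_rows:
  rows:
    - [0.3, [0, 0.1, 0], 0]
    - [0.3, [0, 0.1, 0], 0]
    - [0.3, [0, 0.1, 0], 0]
    - [0.3, [0, 0, 0], 0]

```text
t: 14.52
tool_pos: [0.5488, -0.2029, 0.2223]
tool_rot: [-2.565, -1.813, 0.0]
contact_force: [0.0, 0.9, -3.7]
opening: 0.0058
grip_force: 88.8
```

Request:
send_rows:
  rows:
    - [0.3, [0, 0.1, 0], 0]
    - [0.3, [0, 0.1, 0], 0]
    - [0.3, [0, 0.1, 0], 0]
    - [0.3, [0, 0, 0], 0]

```text
t: 15.02
tool_pos: [0.5516, -0.2039, 0.2223]
tool_rot: [2.565, 1.813, 0.0]
contact_force: [0.5, 0.9, -4.1]
opening: 0.0064
grip_force: 88.8
```

Request:
send_rows:
  rows:
    - [0.3, [0, 0.1, 0], 0]
    - [0.3, [0, 0.1, 0], 0]
    - [0.3, [0, 0, 0], 0]

```text
t: 15.4
tool_pos: [0.5535, -0.2046, 0.2223]
tool_rot: [-2.565, -1.814, 0.0]
contact_force: [-0.2, 0.5, -4.1]
opening: 0.0065
grip_force: 88.8
```

```bash
python3 - <<'E'
from go import *
peg(0)
d=grab('side'); t=grab('top'); cv2.imwrite('pics/g5.png',np.hstack([cv2.resize(d['frame'][230:350,310:410,::-1],(400,480),interpolation=cv2.INTER_CUBIC),cv2.resize(t['frame'][150:294,350:470,::-1],(400,480),interpolation=cv2.INTER_CUBIC)]))
E
```

```text
t 15.40 turn 0.02 shift cm [ 0.08  0.09 -0.07] z axis [-0.  0. -1.] F [-0.24  0.46 -4.09] op 0.0065154155070783065 q [-0.48 -0.02  1.71 -0.    1.46 -0.14]
```

View pics/g5.png

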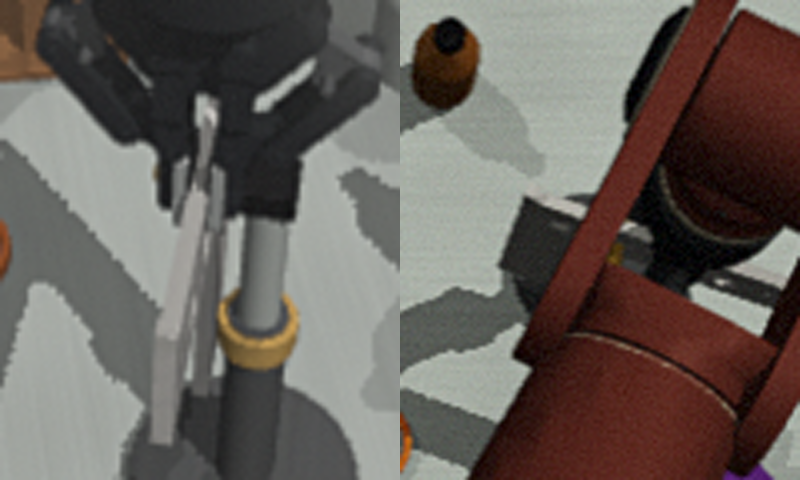

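Threaded: the brass head shows on the −x side of the plate at (612,255) in the top crop. Lowering until the peg takes the weight.

Request:
send_rows:
  rows:
    - [0.3, [0, 0, 0.1], 0]
    - [0.3, [0, 0, 0.1], 0]
    - [0.3, [0, 0, 0], 0]

```text
t: 15.88
tool_pos: [0.5534, -0.2045, 0.2201]
tool_rot: [-2.565, -1.813, 0.0]
contact_force: [0.3, 1.3, -3.8]
opening: 0.0058
grip_force: 88.8
```

Request:
send_rows:
  rows:
    - [0.3, [0, 0, 0.05], 0]
    - [0.3, [0, 0, 0], 0]

```text
t: 16.12
tool_pos: [0.5535, -0.2046, 0.2198]
tool_rot: [-2.565, -1.813, 0.0]
contact_force: [0.3, -0.1, -3.8]
opening: 0.0059
grip_force: 88.8
```

Request:
send_rows:
  rows:
    - [0.3, [0, 0, 0.05], 0]
    - [0.3, [0, 0, 0], 0]

```text
t: 16.38
tool_pos: [0.5534, -0.2046, 0.2192]
tool_rot: [-2.565, -1.813, 0.0]
contact_force: [0.2, -0.1, -4.2]
opening: 0.0065
grip_force: 88.8
```

Request:
send_rows:
  rows:
    - [0.3, [0, 0, 0.05], 0]
    - [0.3, [0, 0, 0], 0]

```text
t: 16.62
tool_pos: [0.5535, -0.2046, 0.219]
tool_rot: [2.565, 1.813, 0.0]
contact_force: [0.0, -0.1, -2.6]
opening: 0.0063
grip_force: 88.9
```

Request:
send_rows:
  rows:
    - [0.3, [0, 0, 0.05], 0]
    - [0.3, [0, 0, 0], 0]

```text
t: 16.88
tool_pos: [0.5536, -0.2047, 0.2189]
tool_rot: [2.565, 1.813, 0.0]
contact_force: [-2.0, 0.4, -0.0]
opening: 0.0061
grip_force: 89.3
```

Request:
send_rows:
  rows:
    - [0.3, [0, 0, 0.05], 0]
    - [0.3, [0, 0, 0], 0]

```text
t: 17.12
tool_pos: [0.5536, -0.2047, 0.2188]
tool_rot: [2.565, 1.813, 0.0]
contact_force: [-3.0, 0.2, 2.5]
opening: 0.0064
grip_force: 89.9
```

Request:
send_rows:
  rows:
    - [0.3, [0, 0, 0.03], 0]
    - [0.3, [0, 0, 0], 0]

```text
t: 17.38
tool_pos: [0.5537, -0.2047, 0.2187]
tool_rot: [2.565, 1.813, 0.001]
contact_force: [-3.9, 0.7, 6.4]
opening: 0.0058
grip_force: 90.3
```

Contact at TCP z ≈ 0.2189, so the axis is at about 0.211. I ease back to near zero net force and release gently.

Request:
send_rows:
  rows:
    - [0.3, [0, 0, -0.07], 0]
    - [0.3, [0, 0, 0], 0]
    - [0.4, [0, 0, 0], 0]
    - [0.5, [0, 0, 0], 0]
  newtons: 20

```text
t: 17.88
tool_pos: [0.5536, -0.2047, 0.2187]
tool_rot: [2.565, 1.813, 0.0]
contact_force: [-3.2, 0.3, 4.5]
opening: 0.006
grip_force: 90.1
```

Request:
send_rows:
  rows:
    - [0.8, [0, 0, 0], 0]
    - [0.9, [0, 0, 0], 0]
    - [1.0, [0, 0, 0], 0]
    - [1.1, [0, 0, 0], 0]
    - [1.2, [0, 0, 0], 0]
    - [1.3, [0, 0, 0], 0]
    - [1.4, [0, 0, 0], 0]
    - [1.5, [0, 0, 0], 0]

```text
t: 18.88
tool_pos: [0.5535, -0.2046, 0.2182]
tool_rot: [2.565, 1.813, 0.0]
contact_force: [0.7, 0.1, -0.1]
opening: 0.015
grip_force: 0.0
```

```bash
python3 - <<'E'
from go import *
peg(0,.207)
d=grab('side'); cv2.imwrite('pics/g6.png',cv2.resize(d['frame'][230:350,310:410,::-1],(500,600),interpolation=cv2.INTER_CUBIC))
E
```

```text
t 18.88 turn 0.02 shift cm [ 0.08  0.1  -0.08] z axis [ 1.e-04 -0.e+00 -1.e+00] F [ 0.72  0.09 -0.06] op 0.014967894574794869 q [-0.48 -0.02  1.71  0.    1.45 -0.14]
```

View pics/g6.png

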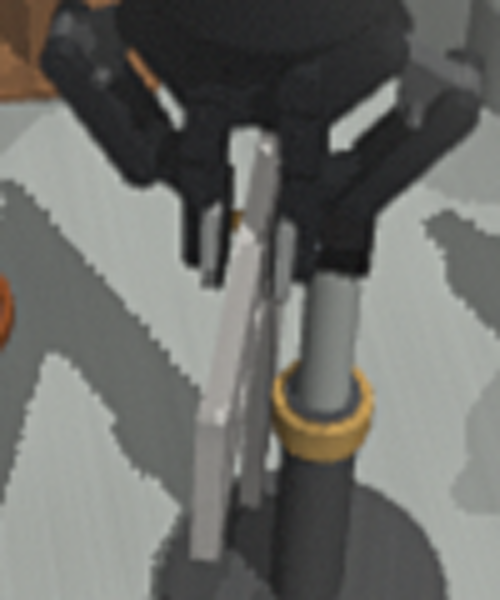

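Released: the plate hangs free between the open pads. Opening a bit more and withdrawing upward.

Request:
send_rows:
  rows:
    - [2, [0, 0, 0], 0]
    - [2.6, [0, 0, 0], 0]
    - [3, [0, 0, 0], 0]
    - [3, [0, 0, -0.5], 0]
    - [3, [0, 0, -1], 0]
    - [3, [0, 0, -2], 0]
    - [3, [0, 0, -3], 0]
    - [3, [0, 0, -4], 0]
    - [3, [0, 0, -4], 0]

```text
t: 20.05
tool_pos: [0.5535, -0.2046, 0.3663]
tool_rot: [2.564, 1.813, 0.001]
contact_force: [1.6, -0.2, 0.9]
opening: 0.0299
grip_force: 0.0
```

Request:
send_rows:
  rows:
    - [3, [-4, -3, 0], 0]
    - [3, [-6, 0, 0], 0]
    - [3, [-6, 0, 0], 0]
    - [3, [-5, 0, 0], 0]
    - [3, [0, 0, 0], 0]
    - [3, [0, 0, 0], 0]
    - [3, [0, 0, 0], 0]
    - [3, [0, 0, 0], 0]

```text
t: 21.05
tool_pos: [0.4557, -0.3915, 0.3636]
tool_rot: [2.563, 1.815, 0.0]
contact_force: [-0.4, -0.5, 1.2]
opening: 0.03
grip_force: 0.0
```

```bash
python3 - <<'E'
from go import *
peg(0,.207)
d=grab('side'); t=grab('top'); cv2.imwrite('pics/g7.png',np.hstack([cv2.resize(d['frame'][200:380,280:430,::-1],(400,480),interpolation=cv2.INTER_CUBIC),cv2.resize(t['frame'][150:294,340:460,::-1],(400,480),interpolation=cv2.INTER_CUBIC)]))
yaw=np.radians(-19.5); X=np.array([np.cos(yaw),np.sin(yaw)]); Y=np.array([-X[1],X[0]])
for n,dd in(('side',d),('top',t)):
    q=cloud(dd).reshape(-1,3); a=(q[:,:2]-[.5645,-.1763])@X; b=(q[:,:2]-[.5645,-.1763])@Y
    m=(np.abs(a)<.01)&(np.abs(b)<.13)&(q[:,2]>.233)&(q[:,2]<.2445)
    if m.sum()>5: print(n,m.sum(),'z',np.polyfit(b[m],q[m,2],1),'a',np.polyfit(b[m],a[m],1),'b',b[m].min(),b[m].max())
E
```

```text
t 21.05 turn 0.12 shift cm [20.97  3.07 14.46] z axis [ 4.e-04 -3.e-04 -1.e+00] F [-0.39 -0.52  1.15] op 0.030034096107916568 q [-0.83 -0.05  1.5   0.    1.69 -0.5 ]
side 203 z [0.00643799 0.23972129] a [-0.0105973   0.00057672] b -0.11752018864718727 0.06601827810208909
top 360 z [-0.01923963  0.23977591] a [ 0.00271998 -0.00123326] b -0.11489257008927427 0.06451623103978589
```

View pics/g7.png

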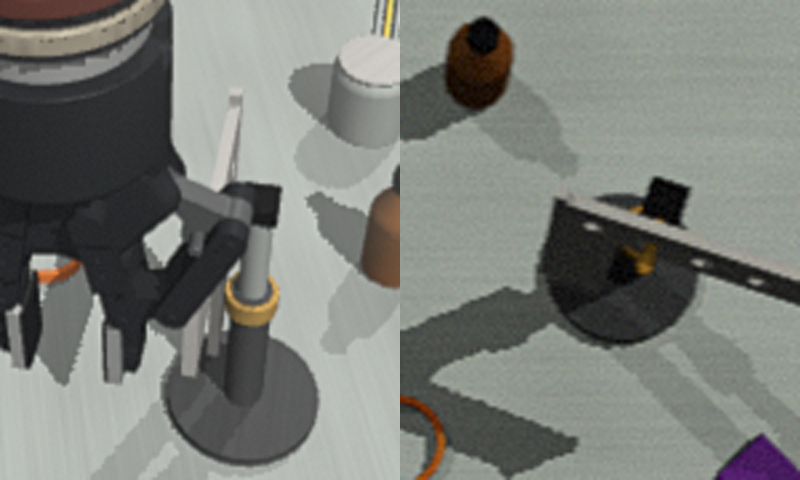

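The rest hangs level on the third hole: the peg head is at (640,258), with one hole on its leg side and two beyond. The edge slope is about 0.01 and the robot is clear. I let it settle, then hand in.

Request:
send_rows:
  rows:
    - [3, [0, 0, 0], 0]
    - [3, [0, 0, 0], 0]
    - [3, [0, 0, 0], 0]
    - [3, [0, 0, 0], 0]
    - [3, [0, 0, 0], 0]
    - [3, [0, 0, 0], 0]
    - [3, [0, 0, 0], 0]
    - [3, [0, 0, 0], 0]
    - [3, [0, 0, 0], 0]
    - [3, [0, 0, 0], 0]

```text
t: 22.4
tool_pos: [0.4551, -0.3925, 0.3632]
tool_rot: [2.565, 1.813, 0.0]
contact_force: [0.4, -0.2, 0.7]
opening: 0.0301
grip_force: 0.0
```

```bash
python3 -c "
from station import ctrl
print(ctrl.finish_job())"
```

```text
the job is handed in; nothing more can be done
None
```

The aluminium rest hangs level on the peg by its third hole, let go with the robot clear; the tin, bottle and band were left alone, and the job was handed in at about 22 s (the hand-in gave no verdict).

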